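Jack up the compressor and hold it

TASK

I want to change the worn front feet of the little green compressor. By its black knob, turn the turntable anticlockwise (seen from above) until the index plunger drops into its notch; then stand the red jack on the counter with its saddle centred under the red-dotted yellow lift lug, let go of it, and pump the jack handle with full strokes until the compressor's front feet are well clear of the turntable, and finish while holding the handle pressed right down, so that the jack alone carries that end (the jack has no catch: let the handle up and the load comes down). Do not push or lift the compressor itself, and leave the other things on the counter alone.

Things in the scene. Friction and masses are not known exactly. Their poses are not given: they have to be found in the camera images.
- turntable (a joint): angle (rad) of the round aluminium turntable, 274 mm across, its top 45 mm above the counter; positive is anticlockwise seen from above. 0 = indexed: a spring plunger sits between two lugs on the rim and centres it over about +-0.05 rad; it resists with about 6 N at the knob going in or out, otherwise about 1.5 N turns it. Starts between -1.45 and -0.95; stops at -1.7 and +0.22
- turntable_axis (a point): point on the turntable's vertical axis, at its top surface, 45 mm above the counter. Fixed base; the frame's x axis points level from the axis to where the lift lug is when the turntable is indexed
- turn_knob (a point): centre of the black upright knob (26 mm diameter, 44 mm tall, its top 106 mm above the counter) at the turntable's rim, 160 mm from the axis. It is rigid on the turntable, 90 degrees clockwise (seen from above) of the lift lug. A 34 mm wide tab at 33 to 43 mm height carries it; room for fingers all round above that
- lift_point (a point): the lift point, on the flat underside of the yellow lift lug (50 mm wide, 10 mm thick, red dot on top), 200 mm from the turntable axis, 120 mm above the counter while the feet rest; the lug ends 25 mm beyond it. Its x axis points outwards, away from the axis. The lug and the green compressor (tank 116 mm across, up to 265 mm high at the pinned end) turn with the turntable
- skid (a joint): tilt (rad) of the compressor's skid about the pin at its far end, 320 mm from the lift point; 0 = front feet on the turntable, grows as the lug is lifted (0.03 rad = about 10 mm at the lug). The lug weighs about 20 to 40 N on a saddle
- compressor: the compressor on its skid: green tank, pump head, carry handle and yellow lift lug. Origin on the skid's pin, 120 mm beyond the turntable axis from the lug, 65 mm above the counter; x along the tank towards the lug, z up
- jack: red lever jack, loose, about 0.95 kg with all its parts. Origin on the underside, below the saddle axis; x points to the toe, away from the handle; z up. Base plate 90 mm wide, 10 mm thick, from x = -190 to +35 mm. Behind the saddle column the aluminium pump block (46 mm long, 38 mm wide in y, z = 8 to 86 mm) centred at x = -80 mm is the place to grip it. Handle pivot at x = -125, z = 70 mm
- jack_grip (a point): centre of the pump block's gripping height: x = -80 mm, z = 62 mm in the jack's frame; grip across y (38 mm), axes as the jack's
- jack_saddle (a point): centre of the top of the round saddle, 38 mm diameter, on the ram: 92 mm above the jack's underside plus the ram's value
- ram (a joint): height of the ram (m) above its lowest, 0 to 0.046; starts at 0 to 0.011. Each full stroke of the handle drives it up about 14 mm (the first stroke 7 to 20 mm), and friction keeps it there while nothing weighs on it; two or three strokes bring the lug up 8 to 13 mm. With the compressor on it, it sinks back as the handle comes up
- jack_handle (a joint): angle (rad) of the pump handle: 0 = up (40 degrees above level, held there by its return spring, which also brings it back), 0.75 = right down at its stop, about level. A stroke is 0 to 0.75 and back to 0. Needs 3 to 5 N at the grip when empty, about 7 to 14 N under load
- handle_bar: the pump handle itself: steel tube 16 mm diameter and black flat grip, 192 mm long from the pivot, fixed in the handle's yoke. Origin on the pivot (x = -125, z = 70 mm in the jack's frame), axes as the jack's at handle 0 and turning with the handle; the bar runs 40 degrees upwards from its -x axis
- handle_grip (a point): centre of the upper face of the black flat grip on the pump handle (98 mm long, 28 mm wide, 18 mm thick), 145 mm from the pivot; it swings down towards the counter as the handle is pressed; x axis as the jack's at handle 0, turning with the handle
- spare_foot: bystander: black rubber foot, 40 mm diameter, 33 mm tall; origin under its centre
- spanner: bystander: steel spanner, 170 mm long, lying along its x
- screwdriver: bystander: orange screwdriver, 190 mm long, lying along its x
- water_a: bystander: full water bottle, 62 mm diameter, 215 mm tall; origin under its centre
- spray_can: bystander: blue and yellow can, 54 mm diameter, 170 mm tall; origin under its centre
- grease_tin: bystander: orange tin with black lid, 70 mm diameter, 55 mm tall; origin under its centre

How it is judged:
By the outcome, as a careful person would: the job done as asked, in the order asked, and still so for the second after the job is handed in, while the arm keeps its last pose, push and grip.
It also fails if it takes over 72 s, if anything falls off the work surface, if the arm or the gripper's body presses on something with over 40 N, if the wrist force passes 120 N, or if a joint passes its speed limit or range.

ROBOT

A 7-joint arm with a two-finger parallel gripper is mounted at the origin on the work surface. World frame = base frame: x ahead of the robot, y to its left, z up, the work surface at z = 0. Lengths are in m, angles in rad, forces in N, time in s.
With the tool pointing down it reaches from about 0.425 to 0.925 m from the base axis. Payload 6.8 kg.
Tool frame: the origin (TCP) lies on the centre line of the jaws, within the pads' length; the fingertips stand 14 mm ahead of it and the grasp point (between the pads) lies 5 mm behind it; z points along the fingers, y is the line along which they close (so a half turn about z gives the same grasp; the last joint's range is limited). The gripper opens to 85 mm and grips with 20 to 120 N. Pads are 22 mm wide; open, the fingers measure 114 mm over their backs; the gripper's body (76 mm by 85 mm) begins 54 mm behind the grasp point. The pads swing forward as they close: fully open they stand 13 mm farther back than shut.
Start: joints at [1.011, 0.477, 0.022, 1.555, -0.011, 1.109, -0.083], TCP at [0.295, -0.607, 0.245] pointing down, gripper open.
Joint ranges: [-2.96, 2.96], [-0.34, 2.1], [-1.41, 1.46], [0.24, 2.44], [-1.37, 4.51], [0.17, 1.92], [-2.96, 2.96]. Speed limits (rad/s): [2.39, 2.39, 3.14, 3.14, 3.14, 3.14, 3.14].

INTERFACE

Orientations are given as a unit quaternion [w, x, y, z].
In Python, from station import bot gives the robot as it stands. The module is installed in compiled form; this text tells all that it offers.
- The arm moves only by the tool drive_tool, never from a script. Its argument "commands" is a list of rows, each an object with "hand": the opening, from 0 (shut) to 1 (fully open); "translation": the shift along the world's x, y, z in mm, a list of three; "angular": the turn, a rotation vector about the world's x, y, z in rad, a list of three. In form: [{"hand": hand, "translation": [tx, ty, tz], "angular": [ax, ay, az]}, ...]. A call has 1 to 12 rows; each row is the pose to reach, as a shift and turn from the pose commanded when the call began; what a row does not reach only later rows make up. A row lasts 1/8 s, in which the tool goes at most 62.5 mm and 10.7 degrees, less where a joint would pass 70% of its speed; a pose out of reach is approached as far as the arm can. A call with a gripper value outside its range is refused whole. The fingers move at their own pace and stop on an object; "force" is the grip in N (left out, the last holds). Time passes only in rows, so rows that repeat a pose let the fingers close. It gives the time, the measured TCP pose, the force, the opening and the grip force at its end, in the units of the state.
- bot.get_obs(): the state, without advancing time (a new reading comes with each control period).
- bot.read_camera(name): name is "side" or "top"; returns the picture (384x512x3 uint8, red, green, blue); there is no depth.
- bot.camera_model(name): a dict with "fx", "fy", "cx", "cy" (pixels), "k1" (the pictures are not rectified: a ray, as slopes to the right and down, at radius r is drawn at 1 + k1 r^2 times it, then the intrinsics apply), "view" (4x4, takes a point from world to camera coordinates). Camera axes: x right, y up, looking along -z (the intrinsics and any distortion apply to the point x, -y, -z); pixel columns grow to the right and rows downward; lengths in m; the calibration is good to about 2 mm. A picture is of the moment at which its call begins. camera_model takes no time and is no camera call.
- bot.hand_in(): hands the job in; it is judged then, once.
Trained networks look in the newest picture that a camera, given by its name, has taken for a name from the list of things; names that differ only in an ending like _2 or _b are one class to them, and where a whole thing is asked for, a point or a joint stands for the part that bears it (a point fixed in the world has none). Each returns a list of dicts, best first, with "score" (0 to 1); they miss things now and then, are a little off and sometimes report something else, mostly with a low value. They report only what shows in the picture. A call takes as long as a camera call.
- bot.find_in(camera, query): "position" ([column, row] in pixels, amid what is visible of it).
- bot.outline_of(camera, query): "pixels" (384x512 bool, what is visible of it) and "position" ([column, row] in pixels, amid what is visible of it).
The state is a dict: "t": time; "q": joint angles; "joint_vel": joint speeds; "joint_torque": joint torques, N m; "eef_pos": TCP position; "tool_rot": TCP orientation; "contact_force": force on the tool from outside, world axes, zero at the start; "torque": the same for the moment, N m; "gripper_width": opening from 0.0 (shut) to 1.0 (fully open); "grasp_force": force on a finger pad.
Only numpy, scipy, OpenCV 4.12 (cv2) and the standard library are available. Lean on these libraries where they do the work, as an engineer would, in place of code of your own. Each camera call takes 0.05 s, during which the arm holds its last target. There are 200 camera calls.

## Working session

There is one attempt and no reset: what is moved stays moved. The work goes in short steps, Python scripts to look and compute and a tool call to move; the robot and the scene stay as the last step left them, time stands still between calls to the robot, and variables do not carry over. Pictures are saved under pics/ and viewed, at most 10 in all, crops included, and the job is handed in when it is done.

Besides the shell and the picture viewer there is one more tool, called after "Request:" by a JSON object that holds its "op" and its "data". drive_tool: Moves the arm, as the interface text tells. Its arguments: {"type":"object","properties":{"commands":{"type":"array","items":{"type":"object","properties":{"hand":{"type":"number"},"translation":{"type":"array","items":{"type":"number"}},"angular":{"type":"array","items":{"type":"number"}}}}},"force":{"type":"number"}},"required":["commands"]}

```bash
mkdir -p pics; cat > h.py <<'E'
import numpy as np, cv2
from station import bot
def snap(c,fn=None):
    im=bot.read_camera(c)
    if fn: cv2.imwrite('pics/'+fn,cv2.cvtColor(im,cv2.COLOR_RGB2BGR))
    return im
def ray(c,p):
    m=bot.camera_model(c)
    d=np.array([(p[0]-m['cx'])/m['fx'],(p[1]-m['cy'])/m['fy']]);u=d.copy()
    for _ in range(20): u=d/(1+m['k1']*(u@u))
    V=np.array(m['view']);R=V[:3,:3];o=-R.T@V[:3,3]
    return o,R.T@np.array([u[0],-u[1],-1.])
def atz(c,p,z):
    o,d=ray(c,p);return o+d*(z-o[2])/d[2]
def proj(c,P):
    m=bot.camera_model(c);V=np.array(m['view']);q=V[:3,:3]@np.array(P)+V[:3,3]
    u=np.array([q[0],-q[1]])/-q[2];u=u*(1+m['k1']*(u@u))
    return np.array([u[0]*m['fx']+m['cx'],u[1]*m['fy']+m['cy']])
def tri(p1,p2):
    o1,d1=ray('top',p1);o2,d2=ray('side',p2)
    A=np.stack([d1,-d2],1);s=np.linalg.lstsq(A,o2-o1,rcond=None)[0]
    a=o1+d1*s[0];b=o2+d2*s[1];return (a+b)/2,np.linalg.norm(a-b)
E
python3 - <<'E'
from h import *
np.set_printoptions(precision=4,suppress=True)
for c in ('top','side'):
    snap(c,c+'0.png'); o,d=ray(c,[256,192]);print(c,o,d)
    for n in ['turntable_axis','turn_knob','lift_point','jack_grip','jack_saddle','handle_grip','jack','spare_foot','spanner','screwdriver','water_a','spray_can','grease_tin']:
        r=bot.find_in(c,n); print(c,n,[(np.round(x['position'],1).tolist(),round(x['score'],2)) for x in r[:2]])
print(bot.get_obs())
E
```

```text
top [0.5096 0.0082 1.3483] [ 0.0528 -0.0173 -0.9985]
top turntable_axis [([196.8, 195.1], 0.6)]
top turn_knob [([197.1, 192.9], 0.94)]
top lift_point [([195.4, 195.6], 0.68)]
top jack_grip [([325.4, 206.6], 0.58)]
top jack_saddle [([302.7, 208.6], 0.67), ([304.4, 157.2], 0.51)]
top handle_grip [([377.6, 207.2], 0.74), ([372.5, 200.6], 0.51)]
top jack []
top spare_foot [([375.4, 204.9], 0.56), ([302.9, 156.0], 0.48)]
top spanner [([330.6, 202.8], 0.74), ([264.3, 138.1], 0.62)]
top screwdriver [([143.0, 262.9], 0.67), ([198.5, 196.7], 0.3)]
top water_a [([336.3, 138.1], 0.63)]
top spray_can [([306.8, 130.5], 0.74), ([265.4, 137.7], 0.38)]
top grease_tin [([136.8, 162.8], 0.62)]
side [1.2376 0.9288 0.9082] [-0.4605 -0.6822 -0.5681]
side turntable_axis [([305.4, 242.6], 0.65)]
side turn_knob [([306.5, 238.9], 0.59)]
side lift_point [([297.1, 214.6], 0.69)]
side jack_grip [([233.1, 175.9], 0.6), ([216.7, 136.0], 0.28)]
side jack_saddle [([253.6, 172.5], 0.54)]
side handle_grip [([216.9, 132.0], 0.61)]
side jack [([232.0, 175.4], 0.75)]
side spare_foot [([202.2, 213.2], 0.47)]
side spanner [([210.8, 241.5], 0.78)]
side screwdriver [([411.1, 259.0], 0.52)]
side water_a [([169.6, 164.4], 0.85), ([178.7, 193.9], 0.32)]
side spray_can [([175.8, 195.1], 0.95)]
side grease_tin [([325.4, 314.8], 0.62), ([216.1, 129.9], 0.28)]
{'t': 1.4, 'q': array([ 1.0109,  0.477 ,  0.0224,  1.5554, -0.0115,  1.1093, -0.0831]), 'joint_vel': array([ 0.0001, -0.0006,  0.0001, -0.0008,  0.0001,  0.0002,  0.0019]), 'joint_torque': array([  0.0005, -59.632 ,   1.6067, -28.154 ,   0.0125,   0.0015,
        -0.    ]), 'eef_pos': array([ 0.2947, -0.6073,  0.2453]), 'tool_rot': array([-0.    ,  0.9746,  0.224 , -0.    ]), 'contact_force': array([0.4938, 0.0072, 0.0764]), 'torque': array([-0.0121, -0.0102, -0.032 ]), 'grasp_force': 0.0, 'gripper_width': 1.0002978078382065}
```

View pics/top0.png

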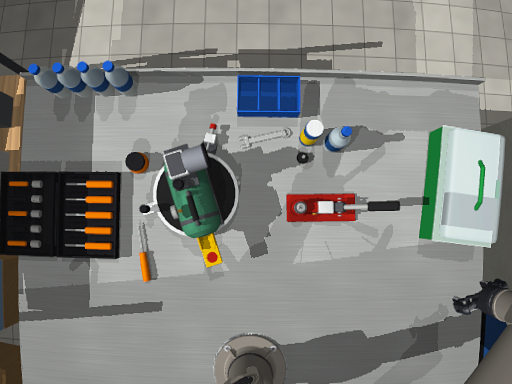

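View pics/side0.png

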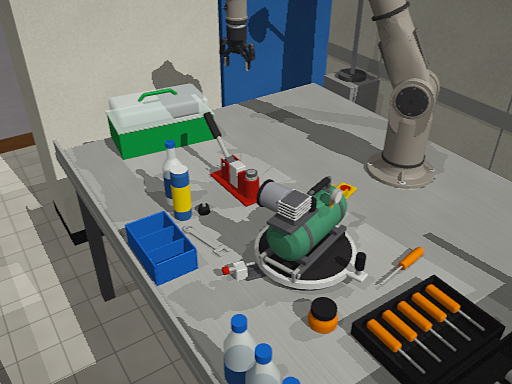

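```bash
python3 - <<'E'
from h import *
np.set_printoptions(precision=4,suppress=True)
im={c:snap(c) for c in('top','side')}
t=cv2.cvtColor(im['top'],cv2.COLOR_RGB2BGR);s=cv2.cvtColor(im['side'],cv2.COLOR_RGB2BGR)
a=cv2.resize(t[110:290,120:420],(800,480),interpolation=cv2.INTER_CUBIC);cv2.imwrite('pics/topc.png',a)
b=cv2.resize(s[100:310,190:430],(686,600),interpolation=cv2.INTER_CUBIC);cv2.imwrite('pics/sidec.png',b)
def red(c,x0,y0,x1,y1):
    h=cv2.cvtColor(im[c],cv2.COLOR_RGB2HSV)[y0:y1,x0:x1].astype(int)
    m=((h[...,0]<8)|(h[...,0]>172))&(h[...,1]>150)&(h[...,2]>80)
    v,u=np.nonzero(m);return u+x0,v+y0
u,v=red('top',195,240,230,275);p=[u.mean(),v.mean()];print('dot',p,len(u),atz('top',p,.13))
u2,v2=red('side',335,175,360,200);p2=[u2.mean(),v2.mean()];print('dot side',p2,len(u2),atz('side',p2,.13),tri(p,p2))
u,v=red('top',280,185,365,230);r=cv2.minAreaRect(np.stack([u,v],1).astype(np.float32));print(r)
for q in cv2.boxPoints(r):print(q,atz('top',q,.01))
for c,n in(('top','jack'),('top','handle_grip'),('top','turn_knob'),('side','turn_knob')):
    for o in bot.outline_of(c,n)[:2]:
        vv,uu=np.nonzero(o['pixels']);print(c,n,o['score'],o['position'],len(uu),uu.min(),uu.max(),vv.min(),vv.max())
E
```

```text
dot [np.float64(211.84), np.float64(256.70666666666665)] 75 [0.3827 0.1148 0.13  ]
dot side [np.float64(344.3235294117647), np.float64(187.1764705882353)] 34 [0.3817 0.1129 0.13  ] (array([0.383 , 0.1145, 0.1314]), np.float64(0.0005494273085350801))
((320.5, 207.5), (27.0, 67.0), 90.0)
[287. 194.] [ 0.5749 -0.1155  0.01  ]
[354. 194.] [ 0.5771 -0.3357  0.01  ]
[354. 221.] [ 0.4889 -0.3356  0.01  ]
[287. 221.] [ 0.4876 -0.1161  0.01  ]
top jack 0.7 [329.0, 203.8] 2360 285 399 192 221
top handle_grip 0.57 [378.7, 207.1] 454 344 399 200 210
top turn_knob 0.59 [196.7, 194.9] 6916 139 239 144 266
side turn_knob 0.62 [303.8, 238.0] 9434 255 366 176 289
```

View pics/topc.png

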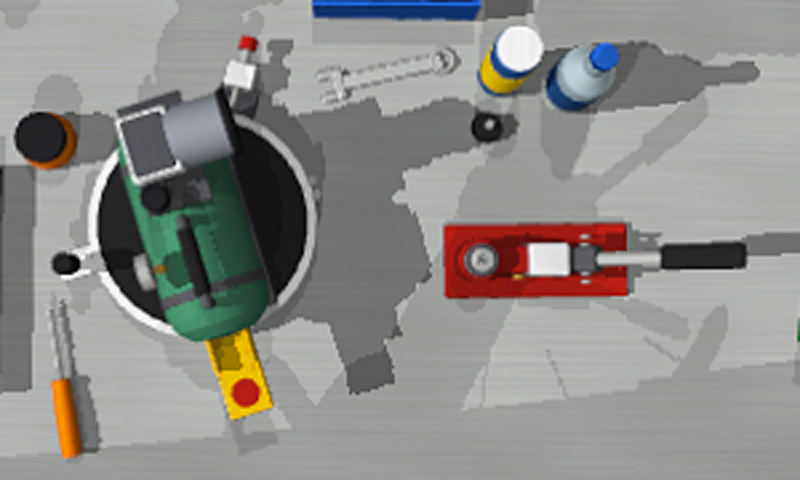

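View pics/sidec.png

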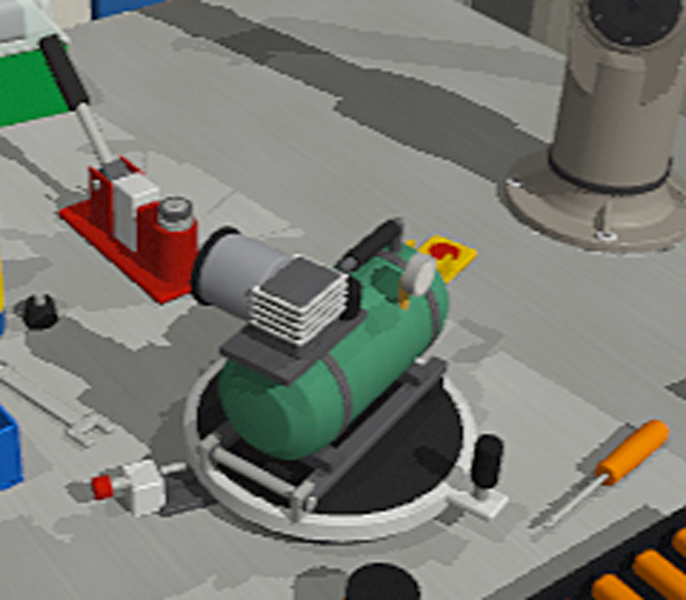

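```bash
python3 - <<'E'
from h import *
np.set_printoptions(precision=4,suppress=True)
K=atz('top',[144.7,208.6],.106);print('K',K,atz('side',[360.4,254],.106),tri([144.7,208.6],[360.4,254]))
L=np.array([.3829,.1147])
d=L-K[:2];print(np.linalg.norm(d),np.hypot(200,160))
c=complex(*d)/complex(200,160)*1000 # u*(200) - (-i u)*160 = u(200+160i)
u=c/abs(c);A=complex(*L)-.2*u;print('u',u,np.degrees(np.angle(u)),'A',A)
im=snap('top')
# rim circle fit check: outline of bright rim points
for p in ([154.5,193],[238,193],[196,235]): print(atz('top',p,.045), abs(complex(*atz('top',p,.045)[:2])-A))
nt=atz('top',[120+315*.375,110+185*.375],.04);pl=atz('top',[120+240*.375,110+75*.375],.03)
for q in(nt,pl): z=complex(*q[:2])-A;print(abs(z),np.degrees(np.angle(z)))
print('saddle',atz('top',[302-1.6,110+259*.375],.098),atz('top',[120+481*.375,110+259*.375],.098))
print('block',atz('top',[120+548*.375,110+259*.375],.086))
print('handle',atz('top',[120+703*.375,110+256*.375],.165))
E
```

```text
K [0.5217 0.3226 0.106 ] [0.522  0.3285 0.106 ] (array([0.5203, 0.3248, 0.1023]), np.float64(0.0036756979386571432))
0.24992508745870162 256.12496949731394
u (-0.9531072464434678-0.3026327424072796j) -162.38419943664968 A (0.5735214492886935+0.1752265484814559j)
[0.5721 0.3074 0.045 ] 0.13217605910143257
[0.5748 0.0422 0.045 ] 0.13302537540665696
[0.4413 0.1729 0.045 ] 0.13227958892829134
0.14012307283287498 -71.37671621149781
0.18251933440614068 -12.76027514479759
saddle [ 0.5313 -0.1483  0.098 ] [ 0.5313 -0.1482  0.098 ]
block [ 0.5321 -0.2272  0.086 ]
handle [ 0.5352 -0.3841  0.165 ]
```

Request:
{"op": "drive_tool", "data": {"commands": [{"hand": 1, "translation": [0, 20, 60], "angular": [0, 0, 0.1]}, {"hand": 1, "translation": [40, 70, 95], "angular": [0, 0, 0.2]}, {"hand": 1, "translation": [80, 120, 95], "angular": [0, 0, 0.35]}, {"hand": 0.6, "translation": [110, 170, 95], "angular": [0, 0, 0.5]}, {"hand": 0.6, "translation": [140, 220, 95], "angular": [0, 0, 0.65]}, {"hand": 0.6, "translation": [165, 275, 95], "angular": [0, 0, 0.8]}, {"hand": 0.6, "translation": [185, 330, 95], "angular": [0, 0, 0.95]}, {"hand": 0.6, "translation": [205, 385, 95], "angular": [0, 0, 1.1]}, {"hand": 0.6, "translation": [215, 445, 95], "angular": [0, 0, 1.2]}, {"hand": 0.6, "translation": [220, 505, 95], "angular": [0, 0, 1.3]}, {"hand": 0.6, "translation": [225, 565, 95], "angular": [0, 0, 1.426]}, {"hand": 0.6, "translation": [228, 625, 95], "angular": [0, 0, 1.426]}]}}

```text
t: 3.25
eef_pos: [0.5227, 0.0195, 0.3406]
tool_rot: [0.0, 0.59, 0.807, 0.0]
contact_force: [1.3, -0.1, 0.1]
gripper_width: 0.598
grasp_force: 0.0
```

Request:
{"op": "drive_tool", "data": {"commands": [{"hand": 0.6, "translation": [0, 60, 0], "angular": [0, 0, 0]}, {"hand": 0.6, "translation": [0, 120, 0], "angular": [0, 0, 0]}, {"hand": 0.6, "translation": [0, 180, 0], "angular": [0, 0, 0]}, {"hand": 0.6, "translation": [0, 240, 0], "angular": [0, 0, 0]}, {"hand": 0.6, "translation": [0, 300, -20], "angular": [0, 0, 0]}, {"hand": 0.6, "translation": [1, 309, -60], "angular": [0, 0, 0]}, {"hand": 0.6, "translation": [1, 309, -110], "angular": [0, 0, 0]}, {"hand": 0.6, "translation": [1, 309, -160], "angular": [0, 0, 0]}, {"hand": 0.6, "translation": [1, 309, -160], "angular": [0, 0, 0]}, {"hand": 0.6, "translation": [1, 309, -160], "angular": [0, 0, 0]}]}}

```text
t: 4.5
eef_pos: [0.5246, 0.3276, 0.1823]
tool_rot: [0.0, 0.591, 0.807, 0.001]
contact_force: [0.6, 0.2, 0.3]
gripper_width: 0.599
grasp_force: 0.0
```

```bash
python3 - <<'E'
from h import *
t=snap('top');s=snap('side')
a=cv2.resize(t[150:270,100:220],(400,400));b=cv2.resize(s[180:300,300:420],(400,400))
cv2.imwrite('pics/k1.png',cv2.cvtColor(np.hstack([a,b]),cv2.COLOR_RGB2BGR))
for p in([.5235,.327,.106],[.5235,.327,.17]): print([(proj('top',p)-[100,150])*10/3,(proj('side',p)-[300,180])*10/3])
print(bot.get_obs()['eef_pos'])
E
```

```text
[array([144.25353196, 193.23894486]), array([198.39656062, 246.26488517])]
[array([125.61259201, 192.15881515]), array([209.63527964, 178.88851737])]
[0.52491924 0.32786707 0.18307487]
```

View pics/k1.png

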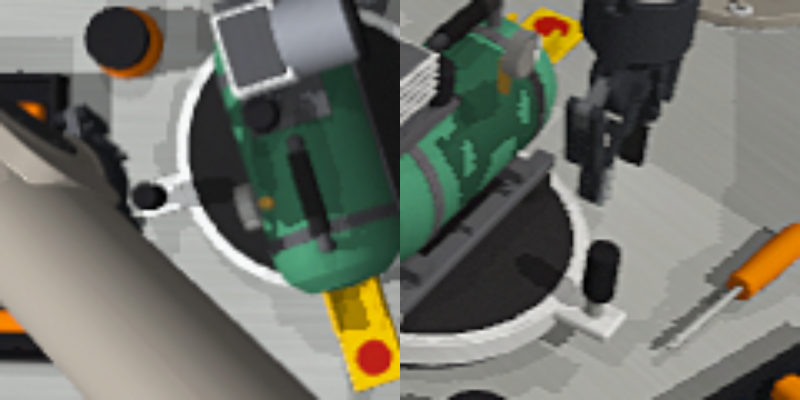

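Request:
{"op": "drive_tool", "data": {"commands": [{"hand": 0.6, "translation": [-2, -3, -40], "angular": [0, 0, 0.02]}, {"hand": 0.6, "translation": [-2, -3, -80], "angular": [0, 0, 0.02]}, {"hand": 0.6, "translation": [-2, -3, -104], "angular": [0, 0, 0.02]}, {"hand": 0.4, "translation": [-2, -3, -104], "angular": [0, 0, 0.02]}, {"hand": 0.4, "translation": [-2, -3, -104], "angular": [0, 0, 0.02]}, {"hand": 0.4, "translation": [-2, -3, -104], "angular": [0, 0, 0.02]}]}}

```text
t: 5.35
eef_pos: [0.5227, 0.3245, 0.0782]
tool_rot: [0.001, 0.583, 0.813, 0.001]
contact_force: [0.4, 0.6, 1.1]
gripper_width: 0.4
grasp_force: 0.0
```

Request:
{"op": "drive_tool", "data": {"commands": [{"hand": 0.4, "translation": [-13, -4, 0], "angular": [0, 0, 0.087]}, {"hand": 0.4, "translation": [-26, -10, 0], "angular": [0, 0, 0.174]}, {"hand": 0.4, "translation": [-37, -17, 0], "angular": [0, 0, 0.262]}, {"hand": 0.4, "translation": [-49, -25, 0], "angular": [0, 0, 0.349]}, {"hand": 0.4, "translation": [-59, -35, 0], "angular": [0, 0, 0.436]}, {"hand": 0.4, "translation": [-68.5, -45, 0], "angular": [0, 0, 0.523]}, {"hand": 0.4, "translation": [-77, -55.5, 0], "angular": [0, 0, 0.61]}, {"hand": 0.4, "translation": [-85, -67, 0], "angular": [0, 0, 0.698]}, {"hand": 0.4, "translation": [-91, -79, 0], "angular": [0, 0, 0.785]}, {"hand": 0.4, "translation": [-97, -92, 0], "angular": [0, 0, 0.872]}, {"hand": 0.4, "translation": [-97, -92, 0], "angular": [0, 0, 0.872]}]}}

```text
t: 6.72
eef_pos: [0.4251, 0.231, 0.077]
tool_rot: [0.001, 0.186, 0.983, -0.0]
contact_force: [0.4, 0.0, -1.4]
gripper_width: 0.397
grasp_force: 0.0
```

```bash
python3 - <<'E'
from h import *
t=snap('top');s=snap('side')
a=cv2.resize(t[110:260,140:290],(400,400),interpolation=cv2.INTER_CUBIC);b=cv2.resize(s[150:310,220:380],(400,400),interpolation=cv2.INTER_CUBIC)
cv2.imwrite('pics/k2.png',cv2.cvtColor(np.hstack([a,b]),cv2.COLOR_RGB2BGR))
o=bot.get_obs();print(o['eef_pos'],o['contact_force'],o['q'])
E
```

```text
[0.42538792 0.23220111 0.07698258] [ 0.36897387  0.51124103 -0.28887326] [ 0.03763457  0.54897039 -0.82339486  2.09650263  0.60108516  0.74416346
  0.02386784]
```

View pics/k2.png

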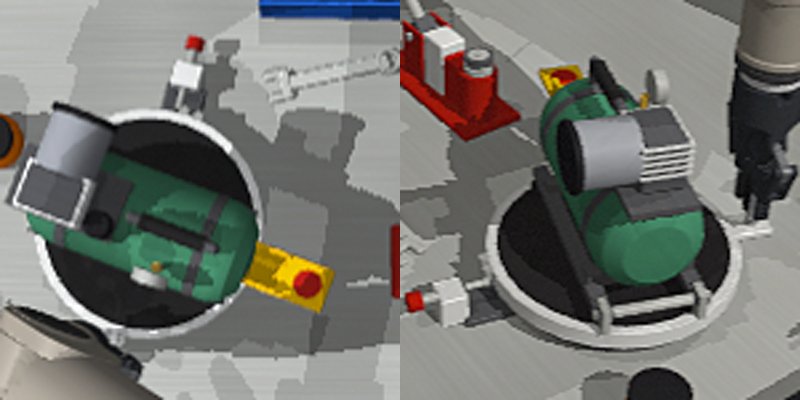

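Request:
{"op": "drive_tool", "data": {"commands": [{"hand": 0.4, "translation": [-2, -5, 0], "angular": [0, 0, 0.035]}, {"hand": 0.4, "translation": [-3.5, -10.5, 0], "angular": [0, 0, 0.07]}, {"hand": 0.4, "translation": [-3.5, -10.5, 0], "angular": [0, 0, 0.07]}]}}

```text
t: 7.2
eef_pos: [0.4232, 0.2264, 0.0776]
tool_rot: [0.002, 0.149, 0.989, 0.005]
contact_force: [4.2, 12.2, -6.3]
gripper_width: 0.396
grasp_force: 6.4
```

```bash
cat > a.py <<'E'
from h import *
im=snap('top')
h=cv2.cvtColor(im,cv2.COLOR_RGB2HSV)[190:275,225:285].astype(int)
m=((h[...,0]<8)|(h[...,0]>172))&(h[...,1]>150)&(h[...,2]>70)
n,l,st,c=cv2.connectedComponentsWithStats(m.astype(np.uint8))
k=1+np.argmax(st[1:,4]);p=c[k]+[225,190];L=atz('top',p,.13)
z=complex(L[0]-.5735,L[1]-.175);print(p,st[k,4],L,abs(z),np.degrees(np.angle(z)))
E
python3 a.py
```

```text
[255.2125 215.4375] 80 [ 0.5050935  -0.01129269  0.13      ] 0.19845507522780315 -110.16318801375405
```

Request:
{"op": "drive_tool", "data": {"commands": [{"hand": 0.4, "translation": [-1, -4, 0], "angular": [0, 0, 0.025]}, {"hand": 0.4, "translation": [-1, -4, 0], "angular": [0, 0, 0.025]}]}}

```text
t: 7.5
eef_pos: [0.4204, 0.218, 0.0766]
tool_rot: [0.0, 0.137, 0.991, 0.001]
contact_force: [-0.1, 0.9, 0.7]
gripper_width: 0.4
grasp_force: 0.7
```

```bash
python3 a.py
```

```text
[256.35526316 211.88157895] 76 [ 0.51556494 -0.01455215  0.13      ] 0.19820819177854793 -106.99534358703329
```

Request:
{"op": "drive_tool", "data": {"commands": [{"hand": 0.4, "translation": [-1, -4, 0], "angular": [0, 0, 0.025]}, {"hand": 0.4, "translation": [-1, -4, 0], "angular": [0, 0, 0.025]}]}}

```text
t: 7.8
eef_pos: [0.4188, 0.212, 0.076]
tool_rot: [-0.0, 0.126, 0.992, -0.001]
contact_force: [0.1, -0.4, -0.3]
gripper_width: 0.401
grasp_force: 0.0
```

```bash
python3 a.py
```

```text
[257.40789474 207.97368421] 76 [ 0.52707387 -0.01753996  0.13      ] 0.1980581283119718 -103.5566461110615
```

Request:
{"op": "drive_tool", "data": {"commands": [{"hand": 0.6, "translation": [0, 0, 0], "angular": [0, 0, 0]}, {"hand": 0.6, "translation": [0, 0, 0], "angular": [0, 0, 0]}, {"hand": 0.6, "translation": [0, 0, 60], "angular": [0, 0, 0]}, {"hand": 0.6, "translation": [0, 0, 120], "angular": [0, 0, -0.1]}, {"hand": 0.8, "translation": [10, -20, 180], "angular": [0, 0, -0.2]}, {"hand": 1, "translation": [20, -70, 230], "angular": [0, 0, -0.35]}, {"hand": 1, "translation": [40, -120, 240], "angular": [0, 0, -0.5]}, {"hand": 1, "translation": [55, -180, 240], "angular": [0, 0, -0.65]}, {"hand": 1, "translation": [70, -240, 240], "angular": [0, 0, -0.8]}, {"hand": 1, "translation": [90, -300, 240], "angular": [0, 0, -1.0]}, {"hand": 1, "translation": [105, -360, 240], "angular": [0, 0, -1.2]}, {"hand": 1, "translation": [113, -420, 240], "angular": [0, 0, -1.32]}]}}

```text
t: 9.35
eef_pos: [0.5325, -0.2086, 0.3162]
tool_rot: [-0.0, 0.709, 0.705, 0.0]
contact_force: [1.1, 0.3, -0.6]
gripper_width: 0.997
grasp_force: 0.0
```

```bash
python3 a.py; python3 - <<'E'
from h import *
np.set_printoptions(precision=4,suppress=True)
t=snap('top');s=snap('side')
a=cv2.resize(t[120:245,140:340],(800,500),interpolation=cv2.INTER_CUBIC)
cv2.imwrite('pics/k3.png',cv2.cvtColor(a,cv2.COLOR_RGB2BGR))
for n in('jack_saddle','jack_grip','handle_grip','lift_point'):
  for c in('side',):
    print(n,[(np.round(x['position'],1),round(x['score'],2)) for x in bot.find_in(c,n)[:2]])
o=bot.get_obs();print(o['eef_pos'],o['tool_rot'])
# jack column/saddle positions predicted vs block using side cam: proj of assumed points
for p in([.5313,-.148,.098],[.5313,-.228,.086]):print(proj('side',p))
cv2.imwrite('pics/s3.png',cv2.cvtColor(cv2.resize(s[110:220,190:300],(600,600),interpolation=cv2.INTER_CUBIC),cv2.COLOR_RGB2BGR))
E
```

```text
[257.40789474 207.97368421] 76 [ 0.52707387 -0.01753996  0.13      ] 0.1980581283119718 -103.5566461110615
jack_saddle [(array([254.3, 174.4]), 0.65), (array([304.3, 240.6]), 0.32)]
jack_grip [(array([235.9, 174.7]), 0.92)]
handle_grip [(array([219.6, 130.3]), 0.82), (array([216. , 135.6]), 0.74)]
lift_point [(array([311.2, 217.6]), 0.81), (array([305.3, 237.2]), 0.32)]
[ 0.5323 -0.205   0.3164] [-0.0001  0.7064  0.7078  0.0002]
[250.7129 171.2882]
[237.2421 163.4598]
```

View pics/k3.png

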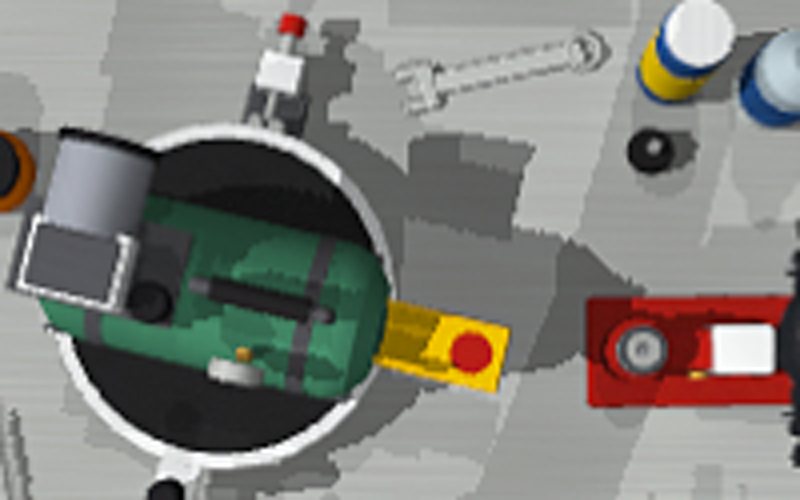

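View pics/s3.png

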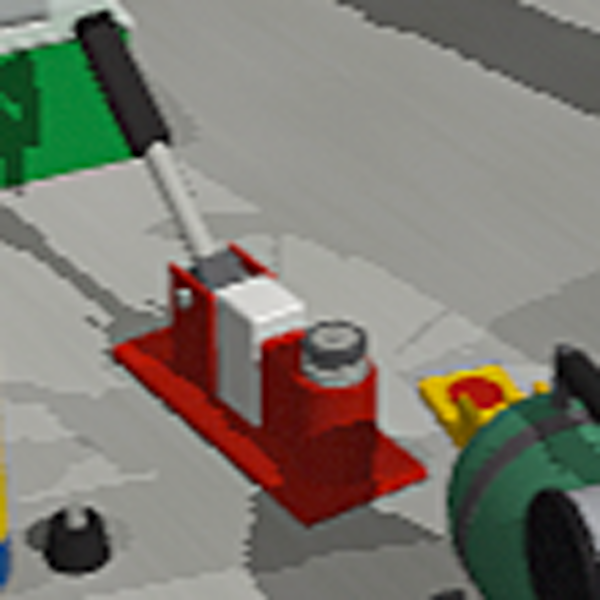

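```bash
python3 - <<'E'
from h import *
np.set_printoptions(precision=4,suppress=True)
for n,a,b in(('saddle',(300.5,207.25),(251.4,171.8)),('block',(325.5,207.25),(237.7,164.5)),('dot',(257.4,208),(277.6,181.9))):print(n,*tri(a,b))
for x in('saddle',(300.5,207.25),.1),('block',(325.5,207.25),.086),('blockmid',(325.5,207.25),.083):print(x[0],atz('top',x[1],x[2]))
E
```

```text
saddle [ 0.53   -0.1482  0.0957] 0.0023334034293664738
block [ 0.5311 -0.2273  0.0825] 0.001760658711993049
dot [ 0.5258 -0.0166  0.1289] 0.0031867136946168786
saddle [ 0.5309 -0.1483  0.1   ]
block [ 0.5317 -0.2272  0.086 ]
blockmid [ 0.5318 -0.2277  0.083 ]
```

Request:
{"op": "drive_tool", "data": {"commands": [{"hand": 1, "translation": [-1, -21.5, -60], "angular": [0, 0, 0]}, {"hand": 1, "translation": [-1, -21.5, -120], "angular": [0, 0, 0]}, {"hand": 1, "translation": [-1, -21.5, -180], "angular": [0, 0, 0]}, {"hand": 1, "translation": [-1, -21.5, -230], "angular": [0, 0, 0]}, {"hand": 1, "translation": [-1, -21.5, -258], "angular": [0, 0, 0]}, {"hand": 1, "translation": [-1, -21.5, -258], "angular": [0, 0, 0]}, {"hand": 0.3, "translation": [-1, -21.5, -258], "angular": [0, 0, 0]}, {"hand": 0.3, "translation": [-1, -21.5, -258], "angular": [0, 0, 0]}, {"hand": 0.3, "translation": [-1, -21.5, -258], "angular": [0, 0, 0]}, {"hand": 0.3, "translation": [-1, -21.5, -258], "angular": [0, 0, 0]}, {"hand": 0.3, "translation": [-1, -21.5, -258], "angular": [0, 0, 0]}], "force": 70}}

```text
t: 11.08
eef_pos: [0.5325, -0.2285, 0.0601]
tool_rot: [0.001, 0.707, 0.707, 0.001]
contact_force: [-1.3, -0.1, 6.3]
gripper_width: 0.435
grasp_force: 70.9
```

Request:
{"op": "drive_tool", "data": {"commands": [{"hand": 0.3, "translation": [0, 0, 8], "angular": [0, 0, 0]}, {"hand": 0.3, "translation": [-3, 10, 8], "angular": [0, 0, -0.04]}, {"hand": 0.3, "translation": [-8, 25, 8], "angular": [0, 0, -0.1]}, {"hand": 0.3, "translation": [-15, 45, 8], "angular": [0, 0, -0.17]}, {"hand": 0.3, "translation": [-23.5, 65, 8], "angular": [0, 0, -0.237]}, {"hand": 0.3, "translation": [-23.5, 80, 8], "angular": [0, 0, -0.237]}, {"hand": 0.3, "translation": [-23.5, 80, 8], "angular": [0, 0, -0.237]}]}}

```text
t: 11.95
eef_pos: [0.5079, -0.1469, 0.0663]
tool_rot: [-0.0, 0.785, 0.62, 0.0]
contact_force: [0.7, -1.2, -10.1]
gripper_width: 0.44
grasp_force: 71.5
```

```bash
python3 - <<'E'
from h import *
np.set_printoptions(precision=4,suppress=True)
s=snap('side')
cv2.imwrite('pics/s4.png',cv2.cvtColor(cv2.resize(s[110:220,200:350],(800,587),interpolation=cv2.INTER_CUBIC),cv2.COLOR_RGB2BGR))
e=bot.get_obs()['eef_pos'];S=np.array([e[0]+.0183,e[1]+.0778,.103]);print(e,S,(proj('side',S)-[200,110])*800/150)
E
```

```text
[ 0.508  -0.1482  0.0663] [ 0.5263 -0.0704  0.103 ] [352.9545 377.9221]
```

View pics/s4.png

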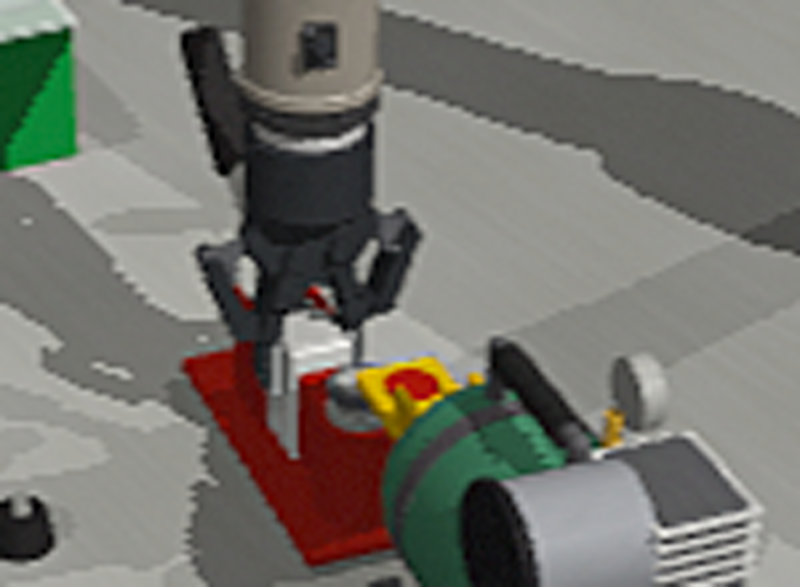

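Request:
{"op": "drive_tool", "data": {"commands": [{"hand": 0.3, "translation": [0, 12, 0], "angular": [0, 0, 0]}, {"hand": 0.3, "translation": [0, 25, 0], "angular": [0, 0, 0]}, {"hand": 0.3, "translation": [0, 38, 0], "angular": [0, 0, 0]}, {"hand": 0.3, "translation": [0, 48, 0], "angular": [0, 0, 0]}, {"hand": 0.3, "translation": [0, 52, 0], "angular": [0, 0, 0]}, {"hand": 0.3, "translation": [0, 52, 0], "angular": [0, 0, 0]}, {"hand": 0.3, "translation": [0, 52, -4], "angular": [0, 0, 0]}, {"hand": 0.3, "translation": [0, 52, -8], "angular": [0, 0, 0]}, {"hand": 0.3, "translation": [0, 52, -8], "angular": [0, 0, 0]}]}}

```text
t: 13.12
eef_pos: [0.5077, -0.097, 0.06]
tool_rot: [0.001, 0.786, 0.618, -0.001]
contact_force: [-9.3, 0.1, 16.2]
gripper_width: 0.435
grasp_force: 74.4
```

```bash
python3 - <<'E'
from h import *
np.set_printoptions(precision=4,suppress=True)
s=snap('side')
cv2.imwrite('pics/s5.png',cv2.cvtColor(cv2.resize(s[120:230,210:360],(800,587),interpolation=cv2.INTER_CUBIC),cv2.COLOR_RGB2BGR))
o=bot.get_obs();e=o['eef_pos'];S=np.array([e[0]+.0183,e[1]+.0778,.1]);print(e,o['contact_force'],S)
E
python3 a.py
```

```text
[ 0.5077 -0.097   0.06  ] [-9.9677 -1.0262 14.8742] [ 0.526  -0.0192  0.1   ]
[261.48286604 213.02803738] 321 [ 0.51234168 -0.02964995  0.13      ] 0.21359293973154062 -106.63843735382692
```

Request:
{"op": "drive_tool", "data": {"commands": [{"hand": 0.3, "translation": [0, 0, 2], "angular": [0, 0, 0]}, {"hand": 0.3, "translation": [0, 0, 2], "angular": [0, 0, 0]}, {"hand": 0.75, "translation": [0, 0, 2], "angular": [0, 0, 0]}, {"hand": 0.75, "translation": [0, 0, 2], "angular": [0, 0, 0]}, {"hand": 0.75, "translation": [0, 0, 2], "angular": [0, 0, 0]}, {"hand": 0.75, "translation": [0, 0, 2], "angular": [0, 0, 0]}, {"hand": 0.75, "translation": [0, 0, 30], "angular": [0, 0, 0]}, {"hand": 0.75, "translation": [0, 0, 70], "angular": [0, 0, 0]}, {"hand": 0.75, "translation": [0, 0, 120], "angular": [0, 0, 0]}, {"hand": 0.3, "translation": [0, 0, 180], "angular": [0, 0, 0]}, {"hand": 0, "translation": [-10, -60, 200], "angular": [0, 0, 0]}, {"hand": 0, "translation": [-20, -120, 200], "angular": [0, 0, 0]}]}}

```text
t: 14.72
eef_pos: [0.489, -0.2172, 0.2611]
tool_rot: [0.002, 0.785, 0.619, 0.001]
contact_force: [0.5, -0.6, -0.5]
gripper_width: 0.11
grasp_force: 0.0
```

```bash
python3 - <<'E'
from h import *
np.set_printoptions(precision=4,suppress=True)
t=snap('top');s=snap('side');o=bot.get_obs();print(o['eef_pos'],o['contact_force'])
a=cv2.resize(t[150:250,225:365],(800,571),interpolation=cv2.INTER_CUBIC)[:, :420]
b=cv2.resize(s[130:230,210:305],(380,400),interpolation=cv2.INTER_CUBIC);b=cv2.copyMakeBorder(b,0,171,0,0,cv2.BORDER_CONSTANT)
cv2.imwrite('pics/s6.png',cv2.cvtColor(np.hstack([a,b]),cv2.COLOR_RGB2BGR))
h=cv2.cvtColor(t,cv2.COLOR_RGB2HSV).astype(int)
m=((h[...,0]<8)|(h[...,0]>172))&(h[...,1]>150)&(h[...,2]>70);m[:,:225]=0;m[:180]=0;m[265:]=0;m[:,370:]=0
n,l,st,c=cv2.connectedComponentsWithStats(m.astype(np.uint8))
for k in range(1,n):
  if st[k,4]>20:
    v,u=np.nonzero(l==k);r=cv2.minAreaRect(np.stack([u,v],1).astype(np.float32));print(c[k],st[k],r)
    print(atz('top',c[k],.13));
    if st[k,4]>200:
      for q in cv2.boxPoints(r):print(q,atz('top',q,.01))
for n in('handle_grip','jack_grip','jack_saddle'):
  for cc in('top','side'):print(n,cc,[(np.round(x['position'],1),round(x['score'],2)) for x in bot.find_in(cc,n)[:2]])
for nm,x,z in(('block',-.08,.086),('grip',-.23,.17)):
  u=np.array([np.cos(np.radians(76.4)),np.sin(np.radians(76.4))]);P=np.r_[np.array([.526,-.0192])+x*u,z];print(nm,P,proj('top',P),proj('side',P))
E
```

```text
[ 0.4854 -0.2245  0.2585] [ 0.7167 -0.0619 -0.5015]
[283.1778 215.6883] [ 244  194   73   42 1046] ((280.0083923339844, 214.46347045898438), (68.7320556640625, 26.98314094543457), 12.994616508483887)
[ 0.5051 -0.0935  0.13  ]
[243.4887 219.882 ] [0.4899 0.0245 0.01  ]
[249.5562 193.5899] [0.575  0.0057 0.01  ]
[316.5281 209.0449] [ 0.527  -0.2119  0.01  ]
[310.4606 235.3371] [ 0.4418 -0.1926  0.01  ]
[257.4079 207.9737] [253 204  10   9  76] ((257.5, 208.0), (8.0, 9.0), 90.0)
[ 0.5271 -0.0175  0.13  ]
handle_grip top [(array([315.6, 220.6]), 0.53)]
handle_grip side []
jack_grip top [(array([286.1, 219.8]), 0.77)]
jack_grip side [(array([257.9, 189. ]), 0.7)]
jack_saddle top [(array([137.3, 163.7]), 0.3)]
jack_saddle side [(array([311.3, 214.3]), 0.58)]
block [ 0.5072 -0.097   0.086 ] [283.0964 214.9464] [266.2776 179.6522]
grip [ 0.4719 -0.2428  0.17  ] [336.2224 227.7298] [250.0058 134.058 ]
```

View pics/s6.png

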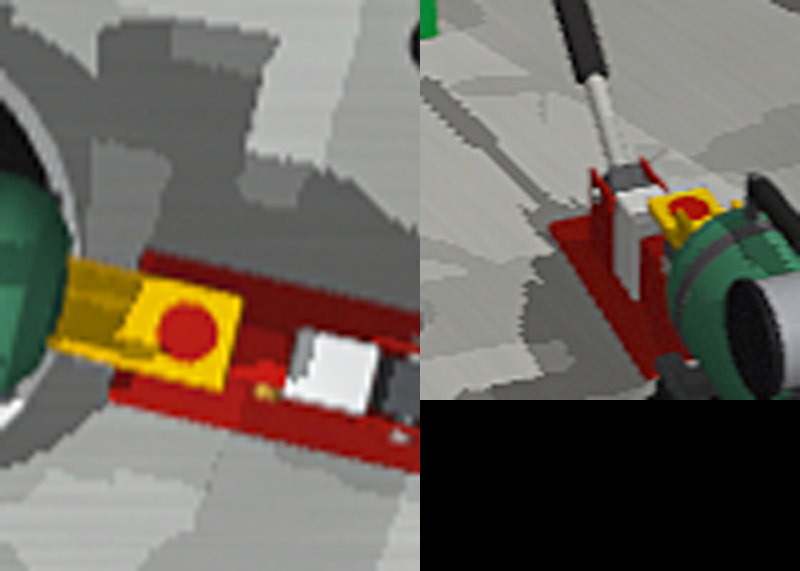

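Request:
{"op": "drive_tool", "data": {"commands": [{"hand": 0, "translation": [-12.5, -19, -30], "angular": [0, 0, 0]}, {"hand": 0, "translation": [-12.5, -19, -55], "angular": [0, 0, 0]}, {"hand": 0, "translation": [-12.5, -19, -66], "angular": [0, 0, 0]}, {"hand": 0, "translation": [-12.5, -19, -74], "angular": [0, 0, 0]}, {"hand": 0, "translation": [-14, -27, -82], "angular": [0, 0, 0]}, {"hand": 0, "translation": [-16, -34.5, -92], "angular": [0, 0, 0]}, {"hand": 0, "translation": [-16, -34.5, -92], "angular": [0, 0, 0]}]}}

```text
t: 16.0
eef_pos: [0.4717, -0.2516, 0.1659]
tool_rot: [0.0, 0.786, 0.618, 0.0]
contact_force: [0.4, 0.9, 2.1]
gripper_width: 0.001
grasp_force: 1.2
```

Request:
{"op": "drive_tool", "data": {"commands": [{"hand": 0, "translation": [-1.5, -6.5, -11], "angular": [0, 0, 0]}, {"hand": 0, "translation": [-2.5, -12, -23], "angular": [0, 0, 0]}, {"hand": 0, "translation": [-3.5, -16.5, -35], "angular": [0, 0, 0]}, {"hand": 0, "translation": [-4.5, -20, -47.5], "angular": [0, 0, 0]}, {"hand": 0, "translation": [-5, -22, -60], "angular": [0, 0, 0]}, {"hand": 0, "translation": [-5.5, -23.5, -73], "angular": [0, 0, 0]}, {"hand": 0, "translation": [-5.5, -23.5, -81], "angular": [0, 0, 0]}, {"hand": 0, "translation": [-5.5, -23.5, -83], "angular": [0, 0, 0]}, {"hand": 0, "translation": [-5.5, -23.5, -83], "angular": [0, 0, 0]}]}}

```text
t: 17.12
eef_pos: [0.466, -0.2753, 0.0844]
tool_rot: [0.001, 0.786, 0.618, -0.001]
contact_force: [-3.5, -1.9, 18.8]
gripper_width: 0.001
grasp_force: 9.7
```

```bash
cat > m.py <<'E'
from h import *
np.set_printoptions(precision=4,suppress=True)
t=snap('top');s=snap('side');o=bot.get_obs();print(o['t'],o['eef_pos'],o['contact_force'])
def red(im,c,x0,y0,x1,y1,lo):
    h=cv2.cvtColor(im,cv2.COLOR_RGB2HSV).astype(int)
    m=((h[...,0]<8)|(h[...,0]>172))&(h[...,1]>150)&(h[...,2]>lo)
    k=np.zeros_like(m);k[y0:y1,x0:x1]=m[y0:y1,x0:x1]
    n,l,st,ce=cv2.connectedComponentsWithStats(k.astype(np.uint8))
    return [(ce[i],st[i,4]) for i in range(1,n) if st[i,4]>12]
T=red(t,'top',251,200,264,216,70);S=red(s,'side',270,172,286,190,70);print(T,S)
for a in T:
  for b in S: print('dot',*tri(a[0],b[0]),atz('top',a[0],.13))
h=cv2.cvtColor(t,cv2.COLOR_RGB2HSV).astype(int)
m=((h[...,0]<8)|(h[...,0]>172))&(h[...,1]>150)&(h[...,2]>70);m[:,:240]=0;m[:180]=0;m[265:]=0;m[:,370:]=0
n,l,st,c=cv2.connectedComponentsWithStats(m.astype(np.uint8));k=1+np.argmax(st[1:,4]);v,u=np.nonzero(l==k);r=cv2.minAreaRect(np.stack([u,v],1).astype(np.float32));print(r)
E
python3 m.py
```

```text
17.225 [ 0.466  -0.2752  0.0845] [-3.9193 -2.2447 18.9614]
[(array([257.4079, 207.9737]), np.int32(76))] [(array([277.1143, 181.3714]), np.int32(35))]
dot [ 0.5264 -0.017   0.1307] 0.001750897244847471 [ 0.5271 -0.0175  0.13  ]
((279.9599609375, 214.45730590820312), (68.8830337524414, 26.878019332885742), 13.13402271270752)
```

Request:
{"op": "drive_tool", "data": {"commands": [{"hand": 0, "translation": [0.5, 1.5, 18], "angular": [0, 0, 0]}, {"hand": 0, "translation": [1.5, 5.5, 45], "angular": [0, 0, 0]}, {"hand": 0, "translation": [4.5, 20, 75], "angular": [0, 0, 0]}, {"hand": 0, "translation": [8, 35, 105], "angular": [0, 0, 0]}, {"hand": 0, "translation": [9, 39, 122], "angular": [0, 0, 0]}, {"hand": 0, "translation": [9, 39, 122], "angular": [0, 0, 0]}, {"hand": 0, "translation": [9, 39, 122], "angular": [0, 0, 0]}]}}

```text
t: 18.1
eef_pos: [0.4741, -0.2357, 0.204]
tool_rot: [-0.001, 0.786, 0.618, -0.001]
contact_force: [-0.2, -0.3, 0.0]
gripper_width: 0.0
grasp_force: 0.0
```

Request:
{"op": "drive_tool", "data": {"commands": [{"hand": 0, "translation": [0, 0, -15], "angular": [0, 0, 0]}, {"hand": 0, "translation": [-2, -8, -28], "angular": [0, 0, 0]}, {"hand": 0, "translation": [-3.5, -15.5, -39], "angular": [0, 0, 0]}, {"hand": 0, "translation": [-5, -22, -50], "angular": [0, 0, 0]}, {"hand": 0, "translation": [-6, -27.5, -62], "angular": [0, 0, 0]}, {"hand": 0, "translation": [-7, -32, -74], "angular": [0, 0, 0]}, {"hand": 0, "translation": [-8, -35.5, -86], "angular": [0, 0, 0]}, {"hand": 0, "translation": [-8.5, -37.5, -99], "angular": [0, 0, 0]}, {"hand": 0, "translation": [-9, -39, -112], "angular": [0, 0, 0]}, {"hand": 0, "translation": [-9, -39, -120], "angular": [0, 0, 0]}, {"hand": 0, "translation": [-9, -39, -124], "angular": [0, 0, 0]}, {"hand": 0, "translation": [-9, -39, -124], "angular": [0, 0, 0]}]}}

```text
t: 19.6
eef_pos: [0.4662, -0.2748, 0.084]
tool_rot: [0.001, 0.786, 0.618, -0.001]
contact_force: [-11.8, 5.8, 36.7]
gripper_width: -0.002
grasp_force: 18.1
```

```bash
python3 m.py
```

```text
19.7 [ 0.4662 -0.2749  0.084 ] [-11.624    6.0917  35.2254]
[(array([256.5769, 207.6795]), np.int32(78))] [(array([277.2727, 178.7273]), np.int32(33))]
dot [ 0.5274 -0.0146  0.1415] 0.0008734878630681786 [ 0.5279 -0.0151  0.13  ]
((280.0010681152344, 214.41839599609375), (68.88377380371094, 26.859899520874023), 13.298571586608887)
```

Request:
{"op": "drive_tool", "data": {"commands": [{"hand": 0, "translation": [0, 0, 1], "angular": [0, 0, 0]}, {"hand": 0, "translation": [0, 0, 1], "angular": [0, 0, 0]}, {"hand": 0, "translation": [0, 0, 1], "angular": [0, 0, 0]}, {"hand": 0, "translation": [0, 0, 1], "angular": [0, 0, 0]}, {"hand": 0, "translation": [0, 0, 1], "angular": [0, 0, 0]}, {"hand": 0, "translation": [0, 0, 1], "angular": [0, 0, 0]}]}}

```text
t: 20.45
eef_pos: [0.4661, -0.2748, 0.0845]
tool_rot: [0.001, 0.786, 0.618, -0.001]
contact_force: [-9.7, 5.0, 30.2]
gripper_width: 0.005
grasp_force: 14.8
```

```bash
python3 m.py
```

```text
20.55 [ 0.4661 -0.2748  0.0845] [-9.1987  4.8389 29.9335]
[(array([256.5769, 207.6795]), np.int32(78))] [(array([277.2727, 178.7273]), np.int32(33))]
dot [ 0.5274 -0.0146  0.1415] 0.0008734878630681786 [ 0.5279 -0.0151  0.13  ]
((280.0010681152344, 214.41839599609375), (68.88377380371094, 26.859899520874023), 13.298571586608887)
```

```bash
python3 -c "
from station import bot
print(bot.hand_in())"
```

```text
the job is handed in; nothing more can be done
None
```

I handed the job in at about 20.6 s: the turntable is in its notch, the jack is under the lug, and two full strokes raised the lug about 11 mm, by camera measurement. The arm is still holding the handle down at its stop with about 30 N. I did not see the feet themselves and no verdict came back.

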